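# Close up a three-stave panel in the clamping jig

## Task

Two staves of a small three-stave panel already lie in the sloped clamping jig; dry-fit the third one. Lift the jig's sliding stop over the bumps on its rails and draw it back to make room, lay the loose full-length stave (not the short offcut) flat on the bed beside the other two with its lower end down on the bottom rail, then lift the stop back over the bumps so that it closes the row up tight against the fence and drops fully down, locked between the panel and the bumps. Leave the offcut and everything else on the desk where it is.

Things in the scene. Friction and masses are not known exactly. Their poses are not given: they have to be found in the camera images.
- bed: Grey bed board of the fixed jig, 286 x 248 mm, sloping 30 degrees, rising towards the robot's right; the jig's yaw varies. Origin on its upper face midway between the rails; x up the slope, y along the rails away from the fence (and the robot), z out of the bed, leaning to the robot's left. A finished panel has stave centres at x = -8, y = -102.5, -57.5 and -12.5 mm.
- ledge (a point): Middle of the lower rail's inner face, at bed x = -98, y = 0, z = 0 mm; axes as the bed's. The lower ends of the staves rest on it. Both rails run along y, 18 mm wide and 14 mm high over the bed; the upper one's inner face is at x = +98.
- fence_face (a point): Middle of the face of the dark wood fence at the end of the bed nearest the robot, at bed x = 0, y = -125, z = 0 mm; axes as the bed's. The fence is 34 mm high and 196 mm long.
- bump (a point): Top of the steel bump on the lower rail, at bed x = -107, y = 48.5, z = 22 mm; axes as the bed's. One stands on each rail, 10 mm long along y (y = 43.5 to 53.5), 8 mm higher than the rail.
- stop (a joint): Slide of the stop (m): a dark beam 30 mm wide across both rails on steel saddles as wide; about 0.6 kg, 1 N friction. Grows away from the fence: its face to the staves is at bed y = 11.5 mm + value, the other 30 mm beyond. Range -0.040 to 0.085. When down the saddles cannot pass the bumps: fence side below 0.002, outer side above 0.042. Closed on a tight panel it reads -0.0015 to 0.002.
- stop_lift (a joint): How far the stop is lifted along bed z (m): 0 down, 0.016 most; above 0.0075 it clears the bumps. It falls by its weight when let go. The beam spans 3 to 38 mm over the bed when down, so even lifted it meets the staves' sides and can push the row. A full row lets it drop inside the bumps only if pushed tight: 3.5 mm play in all.
- stop_grip (a point): Grip point in the black rib handle over the middle of the stop; axes as the bed's. The rib is 18 mm thick along bed y and 66 mm long along x. The point is 64 mm above the bed (stop down), 14 mm under the rib's top, 22 mm above the rib's foot plate and 26 mm above the beam.
- stave_1: Light wood stave, 180 x 45 x 22 mm, about 0.11 kg, lying in the jig nearest the fence, a few mm off it. Origin: centre of its underside; x along its length, y across its width, z its thickness. Either end may be the lower one; keep z up.
- stave_2: Second stave, same size and axes, lying in the jig next to stave_1 with a small gap.
- stave_3: The loose stave to be put in, same size and axes, lying flat on the desk left of the jig.
- offcut: A short offcut of the same section, 115 x 45 x 22 mm, lying flat on the desk left of the jig; not to be used. Origin: centre of its underside, x along its length. It and stave_3 may have changed places.
- squeeze_bottle: White squeeze bottle, 68 mm across, 197 mm tall, standing left of the jig, behind the loose pieces. Origin: centre of its foot.
- tape_measure: Yellow tape measure, 66 x 78 x 40 mm, on the desk behind the loose pieces. Origin: centre of its underside.
- masking_tape: Roll of masking tape lying flat, 103 mm across, 25 mm high, behind the loose pieces. Origin: centre of the underside.
- duct_tape: Small black roll of tape lying flat, 64 mm across, 19 mm high, between the jig and the loose pieces. Origin: centre of the underside.
- clip_box: White and green carton of paper clips, 60 x 130 x 45 mm, lying right of the jig. Origin: centre of the underside.

How it is judged:
On the way, in this order (a step that is already met when the one before it is completed fails the run):
1. the stop has been lifted over the bumps and stands let down on the outer side of them (value of joint stop above 0.041 m and value of joint stop_lift below 0.003 m), for 0.2 s.
2. the loose stave lies flat in the bed between the second stave and the stop, its lower end on the bottom rail, let go (x of stave_3 in the frame of bed between -0.0115 and -0.004 m and z of stave_3 in the frame of bed between -0.003 and 0.003 m and angle between the z axis of stave_3 and the z axis of bed, either way round below 0.06 rad and angle between the x axis of stave_3 and the x axis of bed, either way round below 0.035 rad and y of stave_3 in the frame of bed between -0.02 and 0.07 m and contact force between the fingers and stave_3 below 0.3 N and contact force between offcut and bed below 0.05 N), for 0.2 s.
At the end, for the whole second after the job is handed in: All three staves flat in the bed, lower ends on the bottom rail (within 3.5 mm), stave_1 at the fence, each at its neighbour (gaps under 2.5 mm), stave_3 outermost; the stop fully down (within 2 mm) at its closed place (within 4 mm), between panel and bumps; all released, at rest (x of stave_1 in the frame of bed between -0.0115 and -0.004 m and z of stave_1 in the frame of bed between -0.003 and 0.003 m and angle between the z axis of each of stave_1, stave_2, stave_3 and the z axis of bed, either way round below 0.06 rad and angle between the x axis of each of stave_1, stave_2, stave_3 and the x axis of bed, either way round below 0.035 rad and x of stave_2 in the frame of bed between -0.0115 and -0.004 m and z of stave_2 in the frame of bed between -0.003 and 0.003 m and x of stave_3 in the frame of bed between -0.0115 and -0.004 m and z of stave_3 in the frame of bed between -0.003 and 0.003 m and y of stave_1 in the frame of bed between -0.1045 and -0.0995 m and y of stave_2 in the frame of bed between -0.0595 and -0.0525 m and y of stave_3 in the frame of bed between -0.0145 and -0.0075 m and distance between stave_1 and stave_2 below 0.0477 m and distance between stave_2 and stave_3 below 0.0477 m and value of joint stop between -0.004 and 0.004 m and value of joint stop_lift below 0.002 m and linear speed of each of stave_1, stave_2, stave_3 below 0.01 m/s); the robot touches nothing.
It fails at once if a bystander or the offcut was pushed more than 30 mm (distance of any of squeeze_bottle, tape_measure, masking_tape, duct_tape, clip_box, offcut from where it was at the start of the episode above 0.03 m).
It fails at once if the bottle was tipped over (angle between squeeze_bottle's own z axis and vertical above 0.5 rad).
It also fails if it takes over 59 s, if anything falls off the work surface, if the arm or the gripper's body presses on something with over 40 N, if the wrist force passes 120 N, or if a joint passes its speed limit or range.

## Robot

A 6-joint arm with a two-finger parallel gripper is mounted at the origin on a cart in front of the work surface, level with it; the furniture and walls round the work are solid. World frame = base frame: x ahead of the robot, y to its left, z up, the work surface at z = 0. Lengths are in m, angles in rad, forces in N, time in s.
With the tool pointing down it reaches from about 0.3 to 0.775 m from the base axis. Payload 14.6 kg.
Tool frame: the origin (TCP) lies midway between the tips of the shut fingers; the grasp point (between the pads) lies 19 mm behind it (ctrl.tcp_to_grasp is the z of the grasp point in the tool frame, in m); z points along the fingers, y is the line along which they close (so a half turn about z gives the same grasp; the last joint's range is limited). The gripper opens to 94 mm and grips with 3 to 60 N. Pads are 16 mm wide; open, the fingers measure 119 mm over their backs; the gripper's body (75 mm by 177 mm) begins 78 mm behind the grasp point.
Start: joints at [1.096, 0.3, 1.521, -0, 1.321, -0.067], TCP at [0.218, 0.505, 0.205] pointing down, gripper open.
Joint ranges: [-3.03, 3.03], [-0.79, 2.21], [0.23, 2.52], [-1.04, 4.18], [0, 3.07], [-2.55, 2.55]. Speed limits (rad/s): [2.22, 2.22, 2.57, 3.14, 3.14, 3.14].

## Interface

Orientations are given as [roll, pitch, yaw] about the fixed x, y, z axes, in that order (R = Rz(yaw) Ry(pitch) Rx(roll)).
In Python, from station import monitor, camera, ctrl gives the robot as it stands.
- The arm moves only by the tool apply_moves, never from a script. Its argument "plan" is one flat list of numbers, 4 for each row, row after row: the shift along the tool's x, y, z in mm, then the turn about the tool's z in rad. In form: [dx, dy, dz, spin, dx, dy, dz, spin, ...]. A call has 1 to 20 rows; each row shifts and turns the commanded pose from where the row before left it, along the tool's axes as they then stand; what a row does not reach is not made up. A row lasts 1/10 s, in which the tool goes at most 50 mm and 8.59 degrees, less where a joint would pass 70% of its speed; a pose out of reach is approached as far as the arm can. A call is refused whole if a number of a shift passes 50 or a number of a turn 0.15, either way. A call with a gripper value outside its range is refused whole. "hand" is the gripper command: -1 is shut, 1 is fully open, values between are in proportion, set as the call begins (left out, the last holds). The fingers move at their own pace and stop on an object; "squeeze" is the grip in N (left out, the last holds). Time passes only in rows, so rows that do not move let the fingers close. It gives the time, the measured TCP pose, the force, the opening and the grip force at its end, in the units of the state.
- monitor.get_obs(): the state, without advancing time (a new reading comes with each control period).
- camera(name): name is "side" or "top"; returns a dict with "image" (400x640x3 uint8, red, green, blue), "range_z" (400x640 float32, m along the optical axis (not along the pixel's ray), 0 where there is no reading), "mtx" (3x3 intrinsics, pixels), "rvec" (rotation vector, rad) and "tvec" (3), from world to camera coordinates, as OpenCV has them. Camera axes: x right, y down, z forward; pixel columns grow to the right and rows downward; lengths in m; the calibration is good to about 2 mm. A picture is of the moment at which its call begins.
- ctrl.hand_in(): hands the job in; it is judged then, once.
The state is a dict: "time_s": time; "qpos": joint angles; "joint_vel": joint speeds; "tau": joint torques, N m; "ee_pos": TCP position; "eef_rot": TCP orientation; "force": force on the tool from outside, world axes, zero at the start; "moment": the same for the moment, N m; "grip_width": finger opening in m; "grip_force": force on a finger pad.
Only numpy, scipy, OpenCV 4.12 (cv2) and the standard library are available. Lean on these libraries where they do the work, as an engineer would, in place of code of your own. Each camera call takes 0.05 s, during which the arm holds its last target. There are 200 camera calls.

## Working session

There is one attempt and no reset: what is moved stays moved. The work goes in short steps, Python scripts to look and compute and a tool call to move; the robot and the scene stay as the last step left them, time stands still between calls to the robot, and variables do not carry over. Pictures are saved under pics/ and viewed, at most 10 in all, crops included, and the job is handed in when it is done.

Besides the shell and the picture viewer there is one more tool, called after "Request:" as name(argument=value, ...) on one line, values as JSON. apply_moves: Moves the arm, as the interface text tells. Its arguments: {"type":"object","properties":{"plan":{"type":"array","items":{"type":"number"}},"hand":{"type":"number"},"squeeze":{"type":"number"}},"required":["plan"]}

```bash
mkdir -p pics; cat > h.py <<'E'
import numpy as np, cv2
from station import monitor, camera, ctrl
from scipy.spatial.transform import Rotation as Ro
def snap(name):
    c=camera(name); R=cv2.Rodrigues(np.array(c["rvec"],float))[0]; t=np.array(c["tvec"],float).reshape(3)
    K=np.array(c["mtx"]); z=c["range_z"]; v,u=np.mgrid[0:z.shape[0],0:z.shape[1]]
    P=np.stack([(u-K[0,2])/K[0,0]*z,(v-K[1,2])/K[1,1]*z,z],-1)
    W=(P-t)@R; W[z==0]=np.nan
    return c,W
def save(c,fn,crop=None,s=1):
    im=c["image"][:,:,::-1]
    if crop: a,b,d,e=crop; im=im[b:e,a:d]
    cv2.imwrite("pics/"+fn,cv2.resize(im,None,fx=s,fy=s))
E
python3 - <<'E'
from h import *
for n in("top","side"):
    c,W=snap(n); save(c,n+"0.png",s=1.25); np.save(n+"W.npy",W); np.save(n+"I.npy",c["image"])
o=monitor.get_obs(); print(o, ctrl.tcp_to_grasp)
E
```

```text
{'time_s': 0.1, 'qpos': array([ 1.09643465e+00,  3.00387598e-01,  1.52147806e+00, -1.34319887e-06,
        1.32069552e+00, -6.66090471e-02]), 'joint_vel': array([-0.00202047, -0.00126013, -0.00127403, -0.00039711, -0.00156741,
       -0.00215417]), 'tau': array([ 1.65428177e-03, -5.32648873e+01, -3.53277147e+01,  7.09788501e-02,
        2.35775043e-02, -6.09687959e-05]), 'ee_pos': array([0.21800907, 0.50471086, 0.20497571]), 'eef_rot': array([-3.14062619e+00, -6.31666455e-05,  2.73384033e+00]), 'force': array([-0.71102311, -0.18331748,  0.82552798]), 'moment': array([-0.0296922 ,  0.02004869,  0.02318262]), 'grip_force': 0.0, 'grip_width': 0.09412052109317764} -0.0188
```

View pics/top0.png

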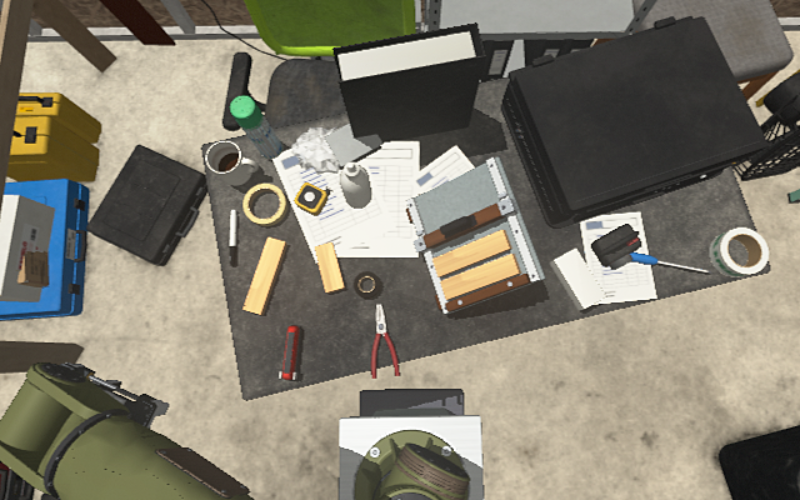

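View pics/side0.png

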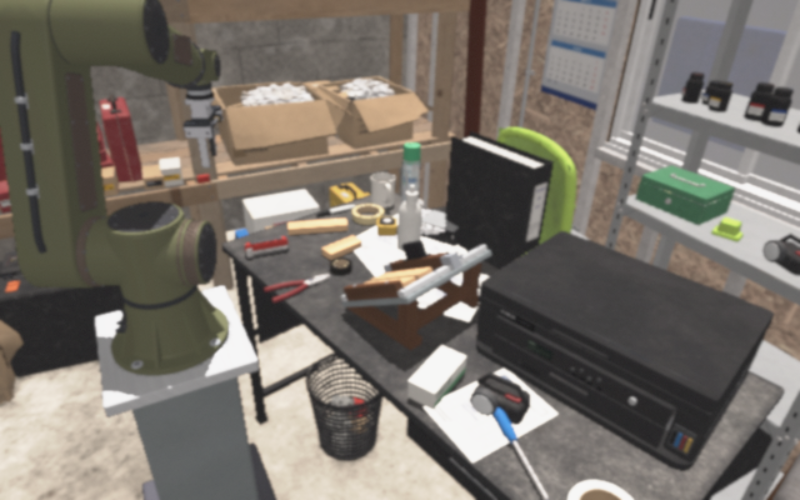

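The top view shows stave_3 at about (265,275), the offcut at (330,268), and the jig around (475,235). The stop handle is at (462,225) and the fence at (485,298), in 1.25x pixels. I'll enlarge these areas next.

```bash
python3 - <<'E'
from h import *
I=np.load("topI.npy")
im=I[:,:,::-1][120:260,315:440]; cv2.imwrite("pics/jig.png",cv2.resize(im,None,fx=4.2,fy=4.2,interpolation=cv2.INTER_CUBIC))
W=np.load("topW.npy")
def fit(u0,u1,v0,v1):
    p=W[v0:v1,u0:u1].reshape(-1,3); p=p[~np.isnan(p[:,0])]
    c=np.median(p,0); 
    for _ in range(3):
        q=p-c; n=np.linalg.svd(q-q.mean(0),full_matrices=False)[2][2]; r=abs((q-q.mean(0))@n); p=p[r<max(2*np.median(r),.001)]
    n*=np.sign(n[2]); return p.mean(0),n,len(p)
print(fit(350,398,145,170))   # bed
print(fit(360,405,194,206)); print(fit(364,408,212,225))
# light wood mask for loose pieces
hsv=cv2.cvtColor(I,cv2.COLOR_RGB2HSV); m=((hsv[...,0]>10)&(hsv[...,0]<24)&(hsv[...,1]>70)&(hsv[...,2]>150)).astype(np.uint8)
n,l,s,c=cv2.connectedComponentsWithStats(m)
for i in range(1,n):
    if s[i,4]>150 and 150<s[i,0]<450 and s[i,1]>150:
        P=W[l==i]; P=P[P[:,2]>.012]; print(s[i],P.mean(0),np.median(P[:,2]))
        print(cv2.minAreaRect((P[:,:2]*1000).astype(np.float32)))
E
```

```text
(array([ 0.63513169, -0.13362321,  0.10181101]), array([-0.1293817 ,  0.48605501,  0.86429793]), 738)
(array([ 0.50719155, -0.1551889 ,  0.11685052]), array([-0.0984918 ,  0.48293543,  0.87009927]), 324)
(array([ 0.45640403, -0.16511546,  0.1139161 ]), array([-0.0853073 ,  0.48891642,  0.86814941]), 337)
[346 184  62  38 993] [ 0.50287893 -0.1371579   0.10595661] 0.10697880378010552
((505.2394714355469, -136.8331298828125), (48.92426681518555, 160.50889587402344), 16.961284637451172)
[194 189  34  63 904] [0.47116726 0.33761109 0.02218847] 0.02212648938012753
((475.22125244140625, 338.11798095703125), (46.082515716552734, 178.8307647705078), 73.46033477783203)
[252 194  24  40 517] [0.49052021 0.18790334 0.02198972] 0.022031216570864907
((492.37103271484375, 186.51400756835938), (113.94009399414062, 44.935386657714844), 15.361687660217285)
[ 352  203   64   37 1021] [ 0.45065396 -0.15402959  0.10634038] 0.10724595081802174
((452.5433044433594, -154.52757263183594), (48.0333366394043, 161.7828826904297), 16.760719299316406)
```

View pics/jig.png

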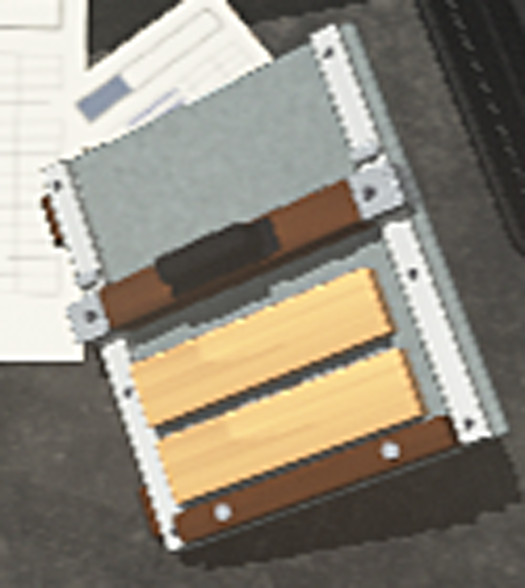

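```bash
cat >> h.py <<'E'
def bedR(p):
    c,s=np.cos(np.pi/6),.5
    x=np.array([np.sin(p)*c,-np.cos(p)*c,s]);y=np.array([np.cos(p),np.sin(p),0]);return np.stack([x,y,np.cross(x,y)],1)
E
python3 - <<'E'
from h import *
W=np.load("topW.npy")[120:265,310:445].reshape(-1,3); I=np.load("topI.npy")[120:265,310:445].reshape(-1,3).astype(int)
k=~np.isnan(W[:,0])&(W[:,2]>.02); W=W[k]; I=I[k]
psi=np.radians(16.5); o=np.array([.545,-.155,.10])
for it in range(4):
    R=bedR(psi); B=(W-o)@R
    bed=(abs(B[:,0])<.09)&(B[:,1]>.06)&(B[:,1]<.12)&(abs(B[:,2])<.02)&(I.max(1)<190)
    o=o+R[:,2]*np.median(B[bed,2]); B=(W-o)@R
    rail=(I.min(1)>170)&(B[:,2]>.006)&(B[:,2]<.02)&(abs(abs(B[:,0])-.107)<.025)
    a=[]
    for s in(-1,1):
        r=B[rail&(B[:,0]*s>0)]; a.append(np.polyfit(r[:,1],r[:,0],1)); print(it,s,len(r),a[-1],r[:,2].mean(),r[:,1].min(),r[:,1].max(),np.percentile(r[:,0],[3,97]))
    psi-=np.mean([q[0] for q in a])*1.0; o=o+R[:,0]*np.mean([q[1] for q in a])
    # fence top
    f=(B[:,2]>.029)&(B[:,2]<.04)&(B[:,1]<-.1)&(abs(B[:,0])<.085); print("fence y",np.percentile(B[f,1],[2,50,97]),"psi",np.degrees(psi),o)
    o=o+R[:,1]*(np.percentile(B[f,1],97)+.125)
R=bedR(psi);B=(W-o)@R
rib=(B[:,2]>.068)&(B[:,2]<.09)&(abs(B[:,0])<.06); print("rib",rib.sum(),np.percentile(B[rib],[3,50,97],axis=0))
beam=(abs(B[:,2]-.038)<.006)&(abs(B[:,0])>.05)&(abs(B[:,0])<.09)&(B[:,1]>-.05); print("beam",beam.sum(),np.percentile(B[beam],[2,50,98],axis=0))
st=(abs(B[:,2]-.022)<.004)&(abs(B[:,0])<.06)&(B[:,1]>-.13)&(B[:,1]<0)&(I[:,0]>190)
print("staves y hist",np.histogram(B[st,1],bins=np.arange(-.13,0,.005)))
np.savez("bed.npz",R=R,o=o); print(o,np.degrees(psi))
E
```

```text
0 -1 337 [ 0.00582912 -0.12433312] 0.013649746755031318 -0.13863982763352953 0.1405963305571634 [-0.13138398 -0.11697913]
0 1 502 [-0.00502483  0.09015731] 0.013367615618044651 -0.13720522557073836 0.14384352048542573 [0.08253691 0.09811555]
fence y [-0.13890609 -0.12899794 -0.11915613] psi 16.476958968571687 [ 0.54092777 -0.14125237  0.09065846]
1 -1 370 [ 0.00248072 -0.10801307] 0.013426143402668459 -0.1445250362160328 0.13471153742063113 [-0.11612293 -0.09994971]
1 1 539 [-0.00956205  0.10653791] 0.013236930569465385 -0.1430112601920625 0.13803652094591481 [0.09806269 0.11515988]
fence y [-0.144956   -0.1350343  -0.12516993] psi 16.679824185773207 [ 0.5463403  -0.13894795  0.09034773]
2 -1 369 [ 0.00586716 -0.1073093 ] 0.013600195969503667 -0.14399270423654736 0.13523866010339894 [-0.11536483 -0.09939781]
2 1 539 [-0.00650599  0.10727451] 0.013446106412222538 -0.14317602389384812 0.13787869130240926 [0.09886863 0.11582828]
fence y [-0.14459603 -0.13468729 -0.12478542] psi 16.698125378928072 [ 0.54619949 -0.13907001  0.09017939]
3 -1 369 [ 0.00614294 -0.10729084] 0.0136150709033225
[... 274 characters left out ...]
13901504  0.0901669 ]
rib 163 [[-0.0281626   0.01104632  0.06936524]
 [ 0.00248362  0.01830743  0.07670595]
 [ 0.03202906  0.02767133  0.08037229]]
beam 299 [[-0.08814946  0.00531851  0.03315002]
 [ 0.05340168  0.0197355   0.03738668]
 [ 0.08860619  0.03422652  0.04075547]]
staves y hist (array([ 0,  0, 39, 72, 72, 70, 73, 74, 69, 72, 70, 11,  0, 41, 64, 72, 69,
       67, 71, 71, 69, 72, 10,  0,  0]), array([-0.13 , -0.125, -0.12 , -0.115, -0.11 , -0.105, -0.1  , -0.095,
       -0.09 , -0.085, -0.08 , -0.075, -0.07 , -0.065, -0.06 , -0.055,
       -0.05 , -0.045, -0.04 , -0.035, -0.03 , -0.025, -0.02 , -0.015,
       -0.01 , -0.005]))
[ 0.54642044 -0.13901101  0.0901669 ] 16.700628188202153
```

```bash
cat >> h.py <<'E'
_d=np.load("bed.npz") if __import__("os").path.exists("bed.npz") else None
def w(x,y,z): return _d["o"]+_d["R"]@np.array([x,y,z])/1000   # bed mm -> world
def togo(p,yaw=None,grasp=False):
    """prints tool-frame shift (mm) from measured TCP to world TCP target p; spin to yaw(deg)"""
    o=monitor.get_obs(); T=Ro.from_euler("xyz",o["eef_rot"]).as_matrix()
    y=o["eef_rot"][2]
    if yaw is not None:
        print("spin",-(np.radians(yaw)-y)); T=Ro.from_euler("xyz",[np.pi,0,np.radians(yaw)]).as_matrix()
    print("t",o["time_s"],"shift mm (after spin)",np.round((np.asarray(p)-o["ee_pos"])@T*1000,1))
E
python3 - <<'E'
from h import *
g=w(2,19.5,64)+[0,0,-.0188+.005]; print("rib tcp",g, w(2,95,64)); togo(g,106.7)
W=np.load("topW.npy"); I=np.load("topI.npy")
T=W.reshape(-1,3); k=(T[:,2]>.1)&(T[:,0]>.4)&(T[:,0]<.85)&(T[:,1]>-.4)&(T[:,1]<.3)
H={}
for p in T[k]: 
    q=(int(p[0]//.04),int((p[1]+1)//.04)); H[q]=max(H.get(q,0),p[2])
for i in range(10,22): print(i*.04,[int(100*H.get((i,j),0)) for j in range(15,33)])
R=Ro.from_euler("xyz",[np.pi,0,np.radians(106.7)]).as_matrix().T
print("bed axes in tool", np.round(R@_d["R"],3) if 0 else np.round(R@np.load("bed.npz")["R"],3))
E
```

```text
rib tcp [ 0.55639979 -0.10441605  0.13279253] [ 0.62871515 -0.08271954  0.14659253]
spin 0.8715740135772463
t 0.1 shift mm (after spin) [-680.7  149.1   72.2]
0.4 [0, 0, 15, 16, 16, 14, 12, 0, 0, 0, 0, 0, 0, 0, 0, 0, 0, 0]
0.44 [0, 0, 15, 16, 16, 13, 11, 0, 0, 0, 0, 0, 0, 0, 0, 0, 0, 0]
0.48 [0, 0, 0, 16, 15, 14, 12, 10, 0, 0, 0, 0, 0, 0, 0, 0, 0, 0]
0.52 [0, 0, 0, 16, 16, 14, 17, 17, 14, 0, 0, 0, 0, 0, 0, 0, 0, 0]
0.56 [18, 18, 0, 15, 18, 17, 17, 17, 0, 0, 0, 0, 0, 0, 0, 0, 0, 0]
0.6 [18, 18, 16, 0, 17, 17, 11, 0, 0, 0, 0, 0, 10, 0, 0, 0, 0, 0]
0.64 [18, 18, 18, 0, 16, 16, 12, 10, 0, 0, 0, 0, 19, 19, 0, 0, 0, 0]
0.68 [18, 18, 18, 0, 15, 16, 12, 10, 0, 0, 0, 0, 19, 18, 0, 0, 0, 0]
0.72 [18, 18, 18, 0, 0, 0, 0, 0, 0, 0, 0, 0, 0, 0, 0, 0, 0, 0]
0.76 [18, 18, 18, 18, 0, 0, 0, 0, 0, 0, 0, 0, 31, 31, 0, 0, 0, 0]
0.8 [18, 18, 18, 18, 0, 0, 28, 32, 32, 32, 32, 32, 32, 30, 0, 0, 0, 0]
0.84 [18, 18, 18, 18, 0, 0, 32, 32, 30, 30, 30, 30, 30, 30, 0, 0, 0, 0]
bed axes in tool [[-0.866  0.     0.5  ]
 [ 0.     1.    -0.   ]
 [-0.5    0.    -0.866]]
```

Request:
apply_moves(plan=[0,0,-8,0.145,0,0,-8,0.145,0,0,-8,0.145,0,0,-8,0.145,0,0,-8,0.145,0,0,-8,0.146,-20,4,0,0,-35,8,0,0,-40,9,0,0,-40,9,0,0,-40,9,0,0,-40,9,0,0,-40,9,0,0,-40,9,0,0,-40,9,0,0,-40,9,0,0,-40,9,0,0,-40,9,0,0,-40,9,0,0,-40,9,0,0], hand=1)

```text
time_s: 2.1
ee_pos: [0.4875, 0.0254, 0.2533]
eef_rot: [-3.141, -0.0, 1.863]
force: [0.8, 0.3, -0.0]
grip_width: 0.0939
grip_force: 0.0
```

```bash
python3 - <<'E'
from h import *
togo(w(2,19.5,64)+[0,0,-.0138],106.7)
E
```

```text
spin 0.00041088388467747095
t 2.1 shift mm (after spin) [-144.1   28.7  120.5]
```

Request:
apply_moves(plan=[-40,8,0,0,-40,8,0,0,-35,7,0,0,-20,4,5,0,-10,2,15,0,0,0,25,0,0,0,25,0,0,0,25,0,0,0,15,0,0,0,10,0,0,0,0,0])

```text
time_s: 3.2
ee_pos: [0.5558, -0.1028, 0.1319]
eef_rot: [-3.14, -0.001, 1.863]
force: [-0.2, -0.5, 0.4]
grip_width: 0.0941
grip_force: 0.0
```

```bash
python3 - <<'E'
from h import *
togo(w(2,19.5,64)+[0,0,-.0138],106.7)
c,W=snap("top"); save(c,"a.png",(330,130,440,240),5)
E
```

```text
spin 0.0009734759575819041
t 3.2 shift mm (after spin) [-1.7  0.1 -0.9]
```

Request:
apply_moves(plan=[0,0,0,0,0,0,0,0,0,0,0,0,0,0,0,0,0,0,0,0,0,0,0,0,0,0,0,0], hand=-1, squeeze=35)

```text
time_s: 3.95
ee_pos: [0.5566, -0.1034, 0.1335]
eef_rot: [3.142, -0.0, 1.863]
force: [0.2, 0.6, -0.4]
grip_width: 0.0411
grip_force: 0.0
```

Request:
apply_moves(plan=[1.5,0,-2.6,0,1.5,0,-2.6,0,1.5,0,-2.6,0,1.5,0,-2.6,0,0,0,0,0])

```text
time_s: 4.45
ee_pos: [0.5548, -0.0976, 0.1441]
eef_rot: [3.142, 0.0, 1.863]
force: [2.2, -1.7, -3.2]
grip_width: 0.0179
grip_force: 35.0
```

```bash
cat >> h.py <<'E'
def stop():
    c,W=snap("top"); B=((W-_d["o"])@_d["R"]).reshape(-1,3); I=c["image"].reshape(-1,3).astype(int)
    # beam top: brown
    k=(abs(B[:,0])>.045)&(abs(B[:,0])<.092)&(B[:,2]>.03)&(B[:,2]<.06)&(B[:,1]>-.05)&(B[:,1]<.14)&(I[:,0]<150)&(I[:,0]>I[:,2]+25)
    for s in(-1,1):
        q=B[k&(B[:,0]*s>0)]; print("beam",s,len(q),np.round(np.percentile(q,[3,50,97],axis=0)[:,1:]*1000,1).tolist())
    return c,W,B
E
python3 -c "
from h import *
stop()"
```

```text
Traceback (most recent call last):
  File "h.py", line 31, in stop
    q=B[k&(B[:,0]*s>0)]; print("beam",s,len(q),np.round(np.percentile(q,[3,50,97],axis=0)[:,1:]*1000,1).tolist())
                                                        ~~~~~~~~~~~~~^^^^^^^^^^^^^^^^^^^^
IndexError: index -1 is out of bounds for axis 0 with size 0
```

Request:
apply_moves(plan=[0.8,0,-1.3,0,0.7,0,-1.3,0,0,0,0,0])

```text
time_s: 4.8
ee_pos: [0.5544, -0.0962, 0.1465]
eef_rot: [-3.141, 0.0, 1.863]
force: [1.1, -2.8, -3.0]
grip_width: 0.018
grip_force: 35.0
```

Request:
apply_moves(plan=[0,4,0,0,0,6,0,0,0,8,0,0,0,8,0,0,0,0,0,0])

```text
time_s: 5.3
ee_pos: [0.5723, -0.091, 0.1456]
eef_rot: [-3.12, -0.003, 1.862]
force: [-67.4, -18.6, 28.5]
grip_width: 0.0345
grip_force: 35.0
```

Request:
apply_moves(plan=[0,-8,0,0,0,-8,0,0,0,-6,0,0,0,-3,0,0,0,0,0,0])

```text
time_s: 5.8
ee_pos: [0.5554, -0.096, 0.1464]
eef_rot: [-3.141, 0.0, 1.863]
force: [0.2, -2.3, -2.9]
grip_width: 0.0179
grip_force: 35.0
```

```bash
python3 - <<'E'
from h import *
c,W=snap("side"); save(c,"s1.png",(260,160,420,290),4.5)
print(monitor.get_obs())
E
```

```text
{'time_s': 5.85, 'qpos': array([-2.35838520e-01,  3.84078075e-01,  1.55049908e+00, -1.78016324e-04,
        1.20719761e+00, -5.27945090e-01]), 'joint_vel': array([-0.00028345,  0.00457067, -0.00255185,  0.00303957, -0.00054114,
        0.0009748 ]), 'tau': array([  1.316761  , -58.47430587, -34.63061929,   0.94453555,
        -0.2351608 ,   0.07640574]), 'ee_pos': array([ 0.55553151, -0.09590437,  0.14641113]), 'eef_rot': array([-3.14135153e+00,  5.19724955e-05,  1.86296623e+00]), 'force': array([-0.14723155, -3.02089429, -3.01690069]), 'moment': array([-0.63752052,  0.51990677,  0.07555265]), 'grip_force': 34.98871028423309, 'grip_width': 0.017768718893490902}
```

View pics/s1.png

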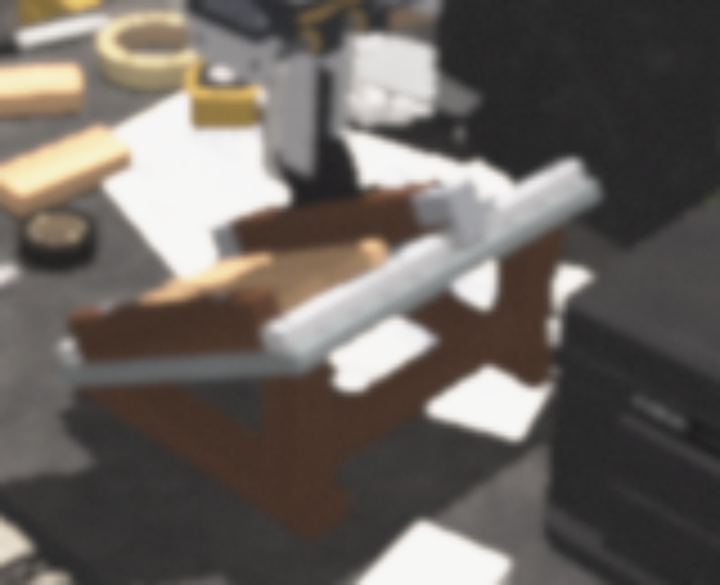

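The stop is held in the fingers. The saddle at (470,215) is lifted only part of the way because the grip closed late, so I'll lift it further.

Request:
apply_moves(plan=[0.8,0,-1.3,0,0.7,0,-1.3,0,0.7,0,-1.3,0,0.8,0,-1.3,0,0,0,0,0])

```text
time_s: 6.35
ee_pos: [0.5546, -0.0929, 0.1519]
eef_rot: [3.141, 0.0, 1.863]
force: [1.1, -2.2, -2.4]
grip_width: 0.018
grip_force: 35.0
```

Request:
apply_moves(plan=[0,3,0,0,0,4,0,0,0,4,0,0,0,4,0,0,0,0,0,0])

```text
time_s: 6.85
ee_pos: [0.5694, -0.0885, 0.1515]
eef_rot: [3.141, -0.0, 1.863]
force: [2.8, -1.3, -3.1]
grip_width: 0.0174
grip_force: 35.0
```

Request:
apply_moves(plan=[0,5,0,0,0,7,0,0,0,8,0,0,0,8,0,0,0,8,0,0,0,8,0,0,0,8,0,0,0,5,0,0,0,0,0,0])

```text
time_s: 7.75
ee_pos: [0.624, -0.0719, 0.1514]
eef_rot: [3.141, -0.0, 1.863]
force: [-0.5, 1.9, -6.1]
grip_width: 0.0178
grip_force: 35.0
```

Request:
apply_moves(plan=[-1.5,0,2.6,0,-1.5,0,2.6,0,-1.5,0,2.6,0,0,0,0,0])

```text
time_s: 8.15
ee_pos: [0.6244, -0.0767, 0.1432]
eef_rot: [-3.141, -0.001, 1.863]
force: [-1.9, 5.7, -7.3]
grip_width: 0.0177
grip_force: 35.0
```

```bash
python3 - <<'E'
from h import *
o=monitor.get_obs(); g=o["ee_pos"]+[0,0,.0188]; print(((g-_d["o"])@_d["R"]*1000).round(1),o["force"])
E
```

```text
Traceback (most recent call last):
NameError: name '_d' is not defined. Did you mean: 'id'?
```

Request:
apply_moves(plan=[-1,0,1.7,0,-1,0,1.7,0,0,0,0,0])

```text
time_s: 8.45
ee_pos: [0.6255, -0.0777, 0.1413]
eef_rot: [3.14, -0.001, 1.863]
force: [-2.6, 9.2, -1.5]
grip_width: 0.0179
grip_force: 35.0
```

Request:
apply_moves(plan=[0,0,0,0,0,0,0,0,0,0,0,0,0,0,0,0,0,0,0,0], hand=0.2)

```text
time_s: 8.95
ee_pos: [0.6254, -0.0788, 0.1406]
eef_rot: [3.141, 0.0, 1.863]
force: [-0.2, -0.1, -0.5]
grip_width: 0.0539
grip_force: 0.0
```

Request:
apply_moves(plan=[0,0,-15,0,0,0,-30,0,0,0,-40,0,0,0,-30,0,20,-10,0,0,35,-15,0,0,40,-15,0,0,40,-15,0,0,40,-15,0,0,40,-15,0,0], hand=1)

```text
time_s: 9.95
ee_pos: [0.4809, 0.1039, 0.2567]
eef_rot: [3.14, 0.0, 1.863]
force: [0.2, 0.1, 0.7]
grip_width: 0.094
grip_force: 0.0
```

```bash
sed -i 's/_d\b/D/g' h.py; python3 - <<'E'
from h import *
c,W,B=stop(); save(c,"b.png",(180,110,440,270),3)
W=np.load("topW.npy")
ctr=np.array([.4752,.3381,0]); # stave 3
g=ctr+.025*np.array([.9587,-.2844,0]); togo([g[0],g[1],.15],163.46)
print(W[145:152,278:284][...,:2].mean((0,1)))
E
```

```text
beam -1 141 [[79.0, 34.1], [92.0, 37.7], [105.9, 41.1]]
beam 1 177 [[80.0, 33.6], [93.6, 37.8], [107.2, 41.3]]
spin -0.9880010356943942
t 10.0 shift mm (after spin) [ 43.6 220.1 107.1]
[nan nan]
```

View pics/b.png

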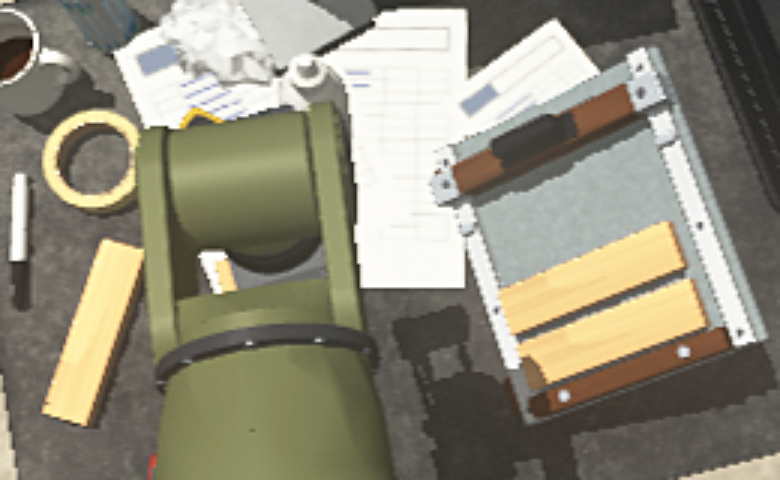

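The stop is down outside the bumps, with its beam at about (545,140) and the bumps visible at (465,218) and (664,125). Stave_3 is at (95,330). I'll pick it up next.

Request:
apply_moves(plan=[0,0,0,-0.141,0,0,0,-0.141,0,0,0,-0.141,0,0,0,-0.141,0,0,0,-0.141,0,0,0,-0.141,0,0,0,-0.142,4,20,0,0,8,40,0,0,8,40,0,0,8,40,0,0,8,40,0,0,5,28,10,0,3,12,30,0,0,0,40,0,0,0,35,0,0,0,0,0])

```text
time_s: 11.7
ee_pos: [0.5014, 0.3254, 0.1371]
eef_rot: [-3.137, -0.005, 2.851]
force: [0.1, -0.7, 0.5]
grip_width: 0.0938
grip_force: 0.0
```

```bash
python3 - <<'E'
from h import *
ctr=np.array([.4752,.3381,0]); g=ctr+.025*np.array([.9587,-.2844,0]); togo([g[0],g[1],.008],163.46)
E
```

```text
spin -0.001987014167908807
t 11.7 shift mm (after spin) [  3.8   4.8 129.1]
```

Request:
apply_moves(plan=[0,0,30,0,0,0,40,0,0,0,30,0,0,0,20,0,0,0,11,0,0,0,0,0,0,0,0,0])

```text
time_s: 12.4
ee_pos: [0.5039, 0.3267, 0.0114]
eef_rot: [3.14, 0.002, 2.851]
force: [-0.2, 0.2, 0.3]
grip_width: 0.0941
grip_force: 0.0
```

Request:
apply_moves(plan=[0,0,0,0,0,0,0,0,0,0,0,0,0,0,0,0,0,0,0,0,0,0,0,0,0,0,0,0,0,0,0,0], hand=-1, squeeze=25)

```text
time_s: 13.2
ee_pos: [0.503, 0.3263, 0.0095]
eef_rot: [3.142, 0.0, 2.851]
force: [-0.8, 1.0, -0.0]
grip_width: 0.0447
grip_force: 25.0
```

Request:
apply_moves(plan=[0,0,-15,0,0,0,-30,0,0,0,-40,0,0,0,-40,0,0,0,-40,0,0,0,-30,0,0,0,-10,0,0,0,0,0.1,0,0,0,0.13,0,0,0,0.14,0,0,0,0.14,0,0,0,0.14,0,0,0,0.14,0,0,0,0.13,0,0,0,0.071,0,0,0,0])

```text
time_s: 14.8
ee_pos: [0.5026, 0.326, 0.2136]
eef_rot: [-3.14, 0.0, 1.859]
force: [-0.3, -1.0, -0.5]
grip_width: 0.0446
grip_force: 25.0
```

```bash
python3 - <<'E'
from h import *
f=w(26,30,15.7)-[0,0,.006]; print(f); togo(f+[0,0,.08],106.7)
E
```

```text
[ 0.5793698  -0.14443789  0.1107635 ]
spin -0.0035661048279063134
t 14.8 shift mm (after spin) [-472.7  -61.7   22.8]
```

Request:
apply_moves(plan=[-12,-8,0,0,-25,-14,0,0,-35,-16,0,0,-40,-14,0,0,-40,-10,0,0,-40,0,0,0,-40,0,0,0,-40,0,0,0,-40,0,0,0,-40,0,0,0,-40,0,0,0,-35,0,0,0,-25,0,5,-0.0035,-15,0,10,0,-6,0,8,0,0,0,0,0,0,0,0,0])

```text
time_s: 16.5
ee_pos: [0.5783, -0.1438, 0.1913]
eef_rot: [-3.141, -0.0, 1.865]
force: [0.5, 1.1, -1.5]
grip_width: 0.0448
grip_force: 25.0
```

```bash
python3 - <<'E'
from h import *
f=w(26,30,15.7)-[0,0,.006]; togo(f,106.7)
c,W,B=stop(); save(c,"d.png",(315,120,440,260),4.2)
c,W=snap("side"); save(c,"d2.png",(260,150,420,270),4.5)
E
```

```text
spin 0.0022686075481037626
t 16.5 shift mm (after spin) [-0.9  0.9 80.5]
beam -1 121 [[82.2, 34.5], [93.9, 37.8], [106.3, 41.1]]Traceback (most recent call last):
  File "<stdin>", line 3, in <module>
  File "h.py", line 31, in stop
    q=B[k&(B[:,0]*s>0)]; print("beam",s,len(q),np.round(np.percentile(q,[3,50,97],axis=0)[:,1:]*1000,1).tolist())
                                                        ~~~~~~~~~~~~~^^^^^^^^^^^^^^^^^^^^
    return _quantile_unchecked(
        a, q, axis, out, overwrite_input, method, keepdims, weights)
    return _ureduce(a,
                    func=_quantile_ureduce_func,
    ...<5 lines>...
                    overwrite_input=overwrite_input,
                    method=method)
    r = func(a, **kwargs)
    result = _quantile(arr,
                       quantiles=q,
    ...<2 lines>...
                       out=out,
                       weights=wgt)
    slices_having_nans = np.isnan(arr[-1, ...])
                                  ~~~^^^^^^^^^
IndexError: index -1 is out of bounds for axis 0 with size 0
```

Request:
apply_moves(plan=[0,0,10,0,0,0,15,0,0,0,8,0,0,0,5,0,0,0,0,0])

```text
time_s: 17.05
ee_pos: [0.5782, -0.1444, 0.153]
eef_rot: [-3.141, -0.001, 1.864]
force: [-0.4, 1.5, 0.0]
grip_width: 0.0448
grip_force: 25.0
```

Request:
apply_moves(plan=[0,0,0,0,0,0,4,0,0,0,4,0,0,0,4,0,0,0,4,0,0,0,0,0], squeeze=7)

```text
time_s: 17.65
ee_pos: [0.5781, -0.1448, 0.1366]
eef_rot: [-3.141, -0.001, 1.863]
force: [-0.2, -0.9, -1.0]
grip_width: 0.045
grip_force: 7.0
```

```bash
sed -i 's/k&(B\[:,0\]\*s>0)\]; print/k\&(B[:,0]*s>0)]\n        if len(q): print/' h.py; python3 - <<'E'
from h import *
f=w(26,30,15.7)-[0,0,.006]; togo(f,106.7)
c,W=snap("side"); save(c,"d2.png",(260,150,420,270),4.5)
E
```

```text
spin 0.0009386042309094123
t 17.65 shift mm (after spin) [-0.   1.3 25.9]
```

View pics/d2.png

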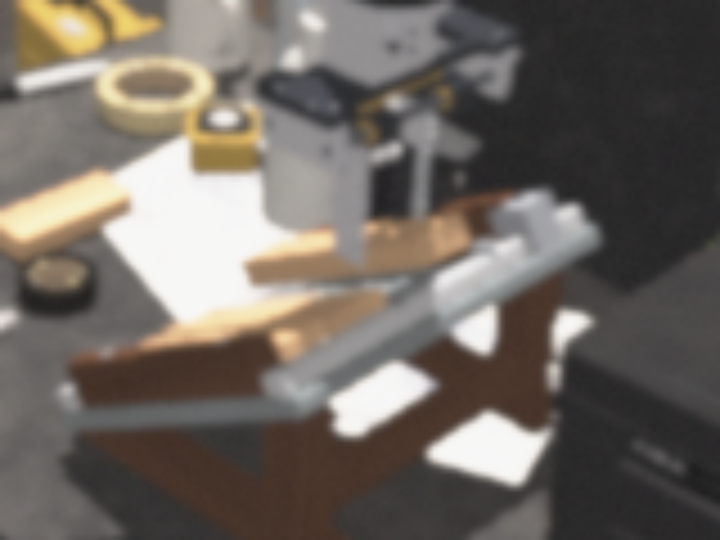

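The stave, seen from (250,270) to (470,235), is rotating toward the slope between the fingers. It's centred between stave_2 and the stop, so I'll keep lowering.

Request:
apply_moves(plan=[0,0,4,0,0,0,4,0,0,0,4,0,0,0,4,0,0,0,3,0,0,0,0,0], squeeze=5)

```text
time_s: 18.3
ee_pos: [0.5782, -0.1448, 0.1179]
eef_rot: [-3.141, -0.0, 1.863]
force: [0.2, -0.6, -0.6]
grip_width: 0.0449
grip_force: 5.0
```

Request:
apply_moves(plan=[0,0,2,0,0,0,2,0,0,0,0,0])

```text
time_s: 18.6
ee_pos: [0.5783, -0.1448, 0.1142]
eef_rot: [-3.141, -0.0, 1.863]
force: [0.1, -0.1, -1.8]
grip_width: 0.045
grip_force: 5.0
```

```bash
cat >> h.py <<'E'
def staves():
    c,W,B=stop(); I=c["image"].reshape(-1,3).astype(int)
    k=(B[:,2]>.012)&(B[:,2]<.06)&(abs(B[:,0])<.1)&(B[:,1]>-.125)&(B[:,1]<.1)&(I[:,0]>185)&(I[:,0]>I[:,2]+50)
    m=k.reshape(400,640).astype(np.uint8); n,l,s,_=cv2.connectedComponentsWithStats(m)
    for i in range(1,n):
        if s[i,4]>40:
            q=B[(l==i).ravel()]; n2=np.linalg.svd(q-q.mean(0),full_matrices=False)[2]; a=n2[2]*np.sign(n2[2][2])
            print("stave",s[i,4],"x,y,z 1/50/99",(np.percentile(q,[1,50,99],axis=0)*1000).round(1).tolist(),"n",a.round(3),"dir",(n2[0]/n2[0][0]).round(3))
    return c
E
python3 - <<'E'
from h import *
f=w(26,30,15.7)-[0,0,.006]; togo(f,106.7)
c=staves()
E
```

```text
spin 0.0009719470276063902
t 18.6 shift mm (after spin) [0.  1.1 3.4]
beam -1 142 [[79.2, 34.4], [92.3, 37.9], [106.0, 41.1]]
stave 118 x,y,z 1/50/99 [[-98.0, 14.9, 13.9], [-78.0, 38.6, 23.9], [-52.2, 50.4, 28.0]] n [-0.068  0.064  0.996] dir [1.    0.649 0.027]
```

Request:
apply_moves(plan=[0,0,2,0,0,0,1.5,0,0.9,0,0.5,0,0.9,0,0.5,0,0.9,0,0.5,0,0.9,0,0.5,0,0,0,0,0])

```text
time_s: 19.35
ee_pos: [0.5777, -0.1417, 0.1094]
eef_rot: [3.141, 0.001, 1.863]
force: [1.7, -3.5, 1.6]
grip_width: 0.0451
grip_force: 5.0
```

Request:
apply_moves(plan=[0.9,0,0.5,0,0.9,0,0.5,0,0.9,0,0.5,0,0,0,0,0])

```text
time_s: 19.75
ee_pos: [0.5772, -0.1394, 0.1082]
eef_rot: [3.14, 0.002, 1.863]
force: [2.3, -5.0, 3.3]
grip_width: 0.045
grip_force: 5.0
```

```bash
python3 - <<'E'
from h import *
togo(w(22,30,15.7)-[0,0,.006],106.7); staves()
E
```

```text
spin 0.0008732663640798055
t 19.75 shift mm (after spin) [-2.   0.6 -0.5]
beam -1 143 [[79.2, 32.9], [91.9, 38.1], [105.9, 42.7]]
stave 95 x,y,z 1/50/99 [[-98.3, 18.5, 17.2], [-84.3, 38.5, 21.5], [-62.3, 50.8, 26.2]] n [-0.059  0.03   0.998] dir [1.    0.676 0.039]
```

Request:
apply_moves(plan=[0,0,0,0,0,0,0,0,0,0,0,0,0,0,0,0,0,0,-5,0,0,0,-15,0,0,0,-30,0,0,0,-40,0,0,0,-40,0,20,0,0,0,40,0,0,0,45,0,0,0,45,0,0,0,45,0,0,0,25,0,0,0], hand=0.28)

```text
time_s: 21.3
ee_pos: [0.5122, 0.0744, 0.2391]
eef_rot: [3.14, 0.0, 1.865]
force: [-0.6, -0.2, 0.6]
grip_width: 0.0601
grip_force: 0.0
```

```bash
python3 - <<'E'
from h import *
c=staves(); save(c,"e.png",(315,120,440,260),4.2)
togo(w(2,92.5,64)+[0,0,-.0138],106.7)
E
```

```text
beam -1 143 [[79.0, 33.8], [91.8, 37.7], [106.0, 41.4]]
beam 1 179 [[80.1, 34.0], [93.1, 37.6], [106.7, 41.7]]
stave 929 x,y,z 1/50/99 [[-94.9, 7.8, 16.8], [-3.5, 29.1, 21.6], [80.4, 50.7, 25.9]] n [0.002 0.01  1.   ] dir [ 1.     0.    -0.002]
stave 962 x,y,z 1/50/99 [[-94.3, -62.6, 16.4], [-0.5, -41.0, 21.2], [81.0, -19.7, 26.1]] n [-0.    -0.001  1.   ] dir [ 1.    -0.004  0.   ]
stave 744 x,y,z 1/50/99 [[-43.8, -117.6, 16.6], [21.2, -96.6, 21.1], [82.1, -74.6, 25.4]] n [ 0.002 -0.004  1.   ] dir [ 1.     0.007 -0.002]
spin 0.003939411002905402
t 21.35 shift mm (after spin) [-185.9   63.9  106.3]
```

View pics/e.png

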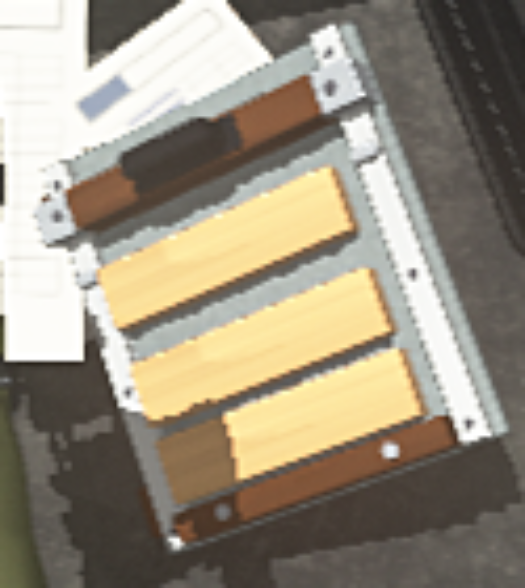

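All three staves lie flat with the stop down beyond them. Stave_3 runs from (100,270) to (355,235), with its lower end at the ledge like the others. I'll fetch the stop.

Request:
apply_moves(plan=[-20,7,0,0,-35,12,0,0,-40,14,0,0,-40,14,0,0,-30,10,0,0,-15,5,0,0,-6,2,15,0,0,0,25,0,0,0,30,0,0,0,20,0,0,0,11,0,0,0,5,0,0,0,0,0])

```text
time_s: 22.65
ee_pos: [0.628, -0.0875, 0.1316]
eef_rot: [3.142, -0.0, 1.864]
force: [0.0, 0.5, 1.1]
grip_width: 0.0604
grip_force: 0.0
```

Request:
apply_moves(plan=[0,0,0,0,0,0,0,0,0,0,0,0,0,0,0,0,0,0,0,0,0,0,0,0,0,0,0,0,0,0,0,0,0,0,0,0,0,0,0,0], hand=-1, squeeze=45)

```text
time_s: 23.65
ee_pos: [0.6281, -0.0878, 0.1315]
eef_rot: [3.141, 0.0, 1.863]
force: [0.9, 0.6, 1.7]
grip_width: 0.0182
grip_force: 45.0
```

Request:
apply_moves(plan=[1.5,0,-2.6,0,1.5,0,-2.6,0,1.5,0,-2.6,0,1.5,0,-2.6,0,0,0,0,0])

```text
time_s: 24.15
ee_pos: [0.6263, -0.0819, 0.1422]
eef_rot: [3.142, 0.0, 1.863]
force: [0.4, -3.3, -1.8]
grip_width: 0.0177
grip_force: 45.0
```

Request:
apply_moves(plan=[0,-4,0,0,0,-5,0,0,0,-5,0,0,0,-5,0,0,0,-5,0,0,0,-4,0,0,0,0,0,0])

```text
time_s: 24.85
ee_pos: [0.599, -0.0904, 0.142]
eef_rot: [-3.141, 0.0, 1.863]
force: [0.2, -4.1, -1.9]
grip_width: 0.0175
grip_force: 45.0
```

Request:
apply_moves(plan=[0,-4,0,0,0,-4,0,0,0,-4,0,0,0,-4,0,0,0,-4,0,0,0,-4,0,0,0,-2,0,0,0,-2,0,0,0,0,0,0])

```text
time_s: 25.75
ee_pos: [0.5728, -0.0984, 0.1421]
eef_rot: [3.141, 0.001, 1.863]
force: [1.8, -5.2, -1.1]
grip_width: 0.0178
grip_force: 45.0
```

```bash
python3 - <<'E'
from h import *
o=monitor.get_obs(); print(((o["ee_pos"]+[0,0,.0188]-D["o"])@D["R"]*1000).round(1),(o["force"]@D["R"]).round(1)); staves()
E
```

```text
[ 8.2 36.9 76.9] [ 4.2  0.2 -3.7]
stave 92 x,y,z 1/50/99 [[24.5, -114.4, 17.6], [43.2, -101.0, 21.2], [58.4, -86.8, 25.7]] n [ 0.009 -0.006  1.   ] dir [ 1.     0.521 -0.006]
```

Request:
apply_moves(plan=[0,-2,0,0,0,-2,0,0,0,-2,0,0,0,-2,0,0,0,-1,0,0,0,0,0,0])

```text
time_s: 26.4
ee_pos: [0.5644, -0.1009, 0.1421]
eef_rot: [3.141, 0.001, 1.863]
force: [3.9, -6.0, -1.8]
grip_width: 0.018
grip_force: 45.0
```

Request:
apply_moves(plan=[0,-1,0,0,0,-1,0,0,0,-0.5,0,0,0,0,0,0])

```text
time_s: 26.8
ee_pos: [0.5621, -0.1017, 0.1422]
eef_rot: [3.14, 0.001, 1.863]
force: [4.2, -4.9, -1.6]
grip_width: 0.0177
grip_force: 45.0
```

```bash
python3 - <<'E'
from h import *
o=monitor.get_obs(); print(((o["ee_pos"]+[0,0,.0188]-D["o"])@D["R"]*1000).round(1),(o["force"]@D["R"]).round(1)); staves()
E
```

```text
[ 8.3 25.8 76.9] [ 4.3  2.7 -4.3]
stave 79 x,y,z 1/50/99 [[26.3, -121.7, 16.9], [44.0, -111.2, 20.7], [58.1, -96.8, 25.8]] n [-0.016  0.037  0.999] dir [ 1.     0.504 -0.003]
```

Request:
apply_moves(plan=[0,-0.5,0,0,0,-0.5,0,0,0,-0.5,0,0,0,0,0,0])

```text
time_s: 27.25
ee_pos: [0.562, -0.1015, 0.1425]
eef_rot: [3.137, 0.001, 1.864]
force: [15.8, -1.5, -4.2]
grip_width: 0.0175
grip_force: 45.0
```

Request:
apply_moves(plan=[0,-0.5,0,0,0,-0.5,0,0,0,0,0,0])

```text
time_s: 27.55
ee_pos: [0.5619, -0.1014, 0.1427]
eef_rot: [3.135, 0.001, 1.864]
force: [23.6, 1.4, -5.3]
grip_width: 0.0177
grip_force: 45.0
```

Request:
apply_moves(plan=[0,0.5,0,0,-1.5,0,2.6,0,-1.5,0,2.6,0,-1.5,0,2.6,0,0,0,0,0])

```text
time_s: 28.05
ee_pos: [0.5632, -0.1055, 0.1352]
eef_rot: [3.136, 0.001, 1.864]
force: [17.4, 2.8, 0.6]
grip_width: 0.0178
grip_force: 45.0
```

Request:
apply_moves(plan=[-0.8,0,1.3,0,-0.7,0,1.3,0,0,0,0,0])

```text
time_s: 28.35
ee_pos: [0.5637, -0.1068, 0.1329]
eef_rot: [3.136, 0.001, 1.864]
force: [15.6, 3.8, 3.7]
grip_width: 0.0181
grip_force: 45.0
```

```bash
python3 - <<'E'
from h import *
o=monitor.get_obs(); print(((o["ee_pos"]+[0,0,.0188]-D["o"])@D["R"]*1000).round(1),(o["force"]@D["R"]).round(1))
E
```

```text
[ 8.4 25.8 66.2] [ 2.6 16.   2.8]
```

Request:
apply_moves(plan=[-0.6,0,1,0,0,0,0,0])

```text
time_s: 28.55
ee_pos: [0.5638, -0.1074, 0.1319]
eef_rot: [3.136, 0.001, 1.864]
force: [14.1, 3.8, 3.6]
grip_width: 0.0174
grip_force: 45.0
```

Request:
apply_moves(plan=[0,0.5,0,0,0,0.4,0,0,0,0,0,0])

```text
time_s: 28.85
ee_pos: [0.5639, -0.1076, 0.1315]
eef_rot: [3.138, 0.001, 1.864]
force: [9.6, 0.3, 2.4]
grip_width: 0.0176
grip_force: 45.0
```

Request:
apply_moves(plan=[0,0,0,0,0,0,0,0,0,0,0,0,0,0,0,0,0,0,0,0,0,0,0,0,0,0,-8,0,0,0,-20,0,0,0,-35,0,0,0,-40,0,20,0,0,0,40,0,0,0,45,0,0,0,45,0,0,0,45,0,0,0,25,0,0,0], hand=0.1)

```text
time_s: 30.45
ee_pos: [0.4981, 0.105, 0.2343]
eef_rot: [3.141, -0.0, 1.865]
force: [0.3, -0.3, -0.4]
grip_width: 0.0516
grip_force: 0.0
```

```bash
python3 - <<'E'
from h import *
c=staves(); save(c,"f.png",(315,120,440,260),4.2)
E
```

```text
beam -1 148 [[11.3, 33.5], [24.8, 37.5], [38.8, 41.0]]
beam 1 180 [[12.1, 33.9], [25.9, 37.4], [39.7, 40.7]]
stave 2783 x,y,z 1/50/99 [[-93.4, -121.4, 16.5], [1.4, -57.0, 21.2], [81.2, 6.2, 25.8]] n [ 0.001 -0.005  1.   ] dir [ 1.    -0.075 -0.001]
```

View pics/f.png

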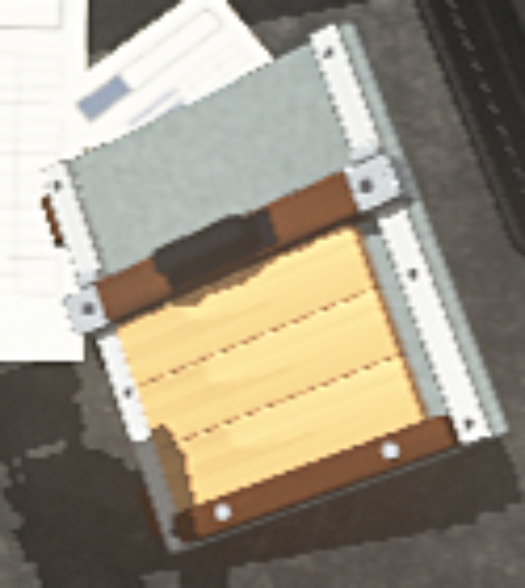

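The row is closed tight and the stop is down between the panel and the bumps (beam at (235,240), joints at (260,340) and (290,400)). I'll check each stave's upper end, then hand in.

```bash
python3 - <<'E'
from h import *
c,W=snap("top"); B=((W-D["o"])@D["R"]).reshape(-1,3)*1000; I=c["image"].reshape(-1,3).astype(int)
k=(abs(B[:,2]-22)<6)&(I[:,0]>185)&(I[:,0]>I[:,2]+50)
ok=True
for y in(-102.5,-57.5,-12.5):
    q=B[k&(abs(B[:,1]-y)<18)&(abs(B[:,0])<95)]; e=np.percentile(q[:,0],99.5); print(y,e.round(1),np.median(q[:,2]).round(1)); ok&=79<e<84.5
if ok: print(ctrl.hand_in())
E
```

```text
-102.5 82.1 21.0
-57.5 81.7 21.1
-12.5 81.8 21.3
the job is handed in; nothing more can be done
None
```

The job is handed in: the last camera check showed all three staves flat and tight against the fence, with the stop fully down between the panel and the bumps. On the first try the stop ran into a bump, because the fingers had closed late and it wasn't lifted enough (peak about 75 N at the wrist); I backed off, lifted higher and it cleared.

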